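# Open the touch-latch drill bit case

## Robot

A 7-joint arm with a two-finger parallel gripper is mounted at the origin on the work surface. World frame = base frame: x ahead of the robot, y to its left, z up, the work surface at z = 0. Lengths are in m, angles in rad, forces in N, time in s.
With the tool pointing down it reaches from about 0.425 to 0.925 m from the base axis. Payload 6.8 kg.
Tool frame: the origin (TCP) lies on the front face of the gripper's body, between the roots of the fingers; the fingertips stand 73 mm ahead of it and the grasp point (between the pads) lies 54 mm ahead of it (tcp_to_tips is the distance from the TCP to the fingertips, in m); z points along the fingers, x is the direction in which the jaws open and shut, and the axes are right-handed (so a half turn about z gives the same grasp; the last joint's range is limited). The gripper opens to 85 mm and grips with 20 to 120 N. Pads are 22 mm wide; open, the fingers measure 114 mm over their backs; the gripper's body (76 mm by 85 mm) begins 54 mm behind the grasp point. The pads swing forward as they close: fully open they stand 13 mm farther back than shut.
Start: joints at [1.194, 0.477, 0.022, 1.555, -0.011, 1.109, -0.083], TCP at [0.179, -0.651, 0.304] pointing down, gripper open.
Joint ranges: [-2.96, 2.96], [-0.34, 2.1], [-1.41, 1.46], [0.24, 2.44], [-1.37, 4.51], [0.17, 1.92], [-2.96, 2.96]. Speed limits (rad/s): [2.39, 2.39, 3.14, 3.14, 3.14, 3.14, 3.14].

## Interface

Orientations are given as a unit quaternion [w, x, y, z].
In Python, from station import get_obs, read_camera, hand_in, look_for, silhouettes, tcp_to_tips gives the robot as it stands. The module is installed in compiled form; this text tells all that it offers.
- The arm moves only by the tool apply_moves, never from a script. Its argument "moves" is a list of rows, each a list of 3 entries, a list of its own where there are three numbers: the shift along the tool's x, y, z in units of 25 mm (1.0 is 25 mm), then the turn, a rotation vector about the tool's x, y, z in units of 10 degrees (1.0 is 10 degrees), then the gripper's target within -1 to 1 (fully open at 1, half-way at 0, shut at -1). In form: [[[dx, dy, dz], [rx, ry, rz], jaw], ...]. A call has 1 to 20 rows; each row is the pose to reach, as a shift and turn from the pose commanded when the call began, along the tool's axes at that moment; what a row does not reach only later rows make up. A row lasts 1/8 s, in which the tool goes at most 62.5 mm and 10.7 degrees, less where a joint would pass 70% of its speed; a pose out of reach is approached as far as the arm can. A call with a gripper value outside its range is refused whole. The fingers move at their own pace and stop on an object; "force" is the grip in N (left out, the last holds). Time passes only in rows, so rows that repeat a pose let the fingers close. It gives the time, the measured TCP pose, the force and the opening at its end, in the units of the state.
- get_obs(): the state, without advancing time (a new reading comes with each control period).
- read_camera(name): name is "scene" or "top" or "wrist"; returns a dict with "color" (400x640x3 uint8, red, green, blue), "mtx" (3x3 intrinsics, pixels), "eye" and "rotation" of the camera in the world; the wrist camera has in their place "hand_eye" (4x4, takes a point from camera to tool coordinates, whose origin is the TCP and whose axes are the tool frame's). Camera axes: x right, y up, looking along -z (the intrinsics and any distortion apply to the point x, -y, -z); pixel columns grow to the right and rows downward; lengths in m; the calibration is good to about 2 mm. A picture is of the moment at which its call begins: read the wrist's pose just before it. There is no depth.
- hand_in(): hands the job in, once; it reports no verdict.
Trained networks look in the newest picture that a camera, given by its name, has taken for a name from the list of things; names that differ only in an ending like _2 or _b are one class to them, and where a whole thing is asked for, a point or a joint stands for the part that bears it (a point fixed in the world has none). Each returns a list of dicts, best first, with "conf" (0 to 1); they miss things now and then, are a little off and sometimes report something else, mostly with a low value. They report only what shows in the picture. A call takes as long as a camera call.
- look_for(camera, query): "pixel" ([row, column] in pixels, amid what is visible of it).
- silhouettes(camera, query): "mask" (400x640 bool, what is visible of it) and "pixel" ([row, column] in pixels, amid what is visible of it).
The state is a dict: "t": time; "q": joint angles; "joint_vel": joint speeds; "joint_torque": joint torques, N m; "eef_pos": TCP position; "tool_rot": TCP orientation; "contact_force": force on the tool from outside, world axes, zero at the start; "torque": the same for the moment, N m; "gripper_width": opening from 0.0 (shut) to 1.0 (fully open).
Only numpy, scipy, OpenCV 4.12 (cv2) and the standard library are available. Lean on these libraries where they do the work, as an engineer would, in place of code of your own. Each camera call takes 0.05 s, during which the arm holds its last target.

## Task

I need the drill bits in the case with the dark walnut lid: press down on the front of that lid so its touch latch lets go and the lid springs ajar, then push the lid on over with a fingertip until it leans back wide open by itself. Only touch and push, never pinch the lid; leave the pale birch case shut, don't shift or lift the other things on the bench, and finish with the hand clear.

Things in the scene. Friction and masses are not known exactly. Their poses are not given: they have to be found in the camera images.
- walnut_case: plywood bit case fixed to the bench; box 150 (x) x 150 (y) x 90 mm, origin at the centre of its underside; its -x side is the front, lid hinge along y at the rear (+x). This one has the dark brown walnut lid: the one to open
- walnut_lid (a joint): dark brown walnut lid: angle, rad: about 0 latched shut (level), grows as it opens upward and to the rear; pressed to its stop -0.042; sprung ajar about 0.45, resting there; stop when wide open 2.0. From ajar it swings freely (about 0.13 kg); let go short of upright (1.57) it falls back to ajar, past upright it leans back on its stop. It cannot be raised while latched
- birch_case: plywood bit case fixed to the bench; box 150 (x) x 150 (y) x 90 mm, origin at the centre of its underside; its -x side is the front, lid hinge along y at the rear (+x). This one has the pale birch lid: a bystander, to be left shut
- birch_lid (a joint): pale birch lid: same lid and touch latch as the walnut one, same joint values
- walnut_press (a point): point on the walnut lid's top face, 20 mm behind the middle of its front edge; moves with the lid; its axes are the lid's (x to the hinge, z out of the top face). Touch latch: pushed here (5 to 8 N, more nearer the hinge) the lid sinks about 5 mm to a firm stop; let up, a damped spring lifts it ajar within about half a second. It does not latch again
- walnut_edge (a point): middle of the walnut lid's front edge, halfway through its 12 mm thickness; moves with the lid: about 96 mm above the bench when shut, 160 mm when ajar
- walnut_hinge (a point): middle of the walnut lid's hinge axis, 90 mm above the bench, 160 mm behind the lid's front edge, in line with the lid's underside; lies 75 mm behind the case's origin
- walnut_lid_top: the walnut lid's dark top skin, 3 mm thick (its origin is on the hinge). The whole lid is a flat board without handle, 160 mm front to rear, 166 mm wide, 12 mm thick; shut, its top is 102 mm above the bench and it overhangs the front wall by 10 mm
- walnut_lid_under: the walnut lid's cork lining on the underside, 3 mm thick (its origin is on the hinge)
- birdhouse: bystander: wooden birdhouse with a pitched roof, 170 x 160 x 215 mm high; origin at its underside
- spray_bottle: bystander: white spray bottle with a red trigger head, 70 mm across, 198 mm high; origin at its underside
- red_bottle: bystander: red bottle, 72 mm across, 200 mm high; origin at its underside
- screw_jar: bystander: small jar with a brass-coloured lid between the two cases, 52 mm across, 70 mm high; origin at its underside
- tape_measure: bystander: yellow tape measure, 70 x 40 x 60 mm high; origin at its underside
- hammer: bystander: hammer lying flat; origin at its underside, handle along its x
- glue_block: bystander: wooden block 90 x 45 x 35 mm high; origin at its underside

How it is judged:
By the outcome, as a careful person would: the job done as asked, in the order asked, and still so for the second after the job is handed in, with the robot touching nothing.
It also fails if it takes over 40 s, if anything falls off the work surface, if the arm or the gripper's body presses on something with over 40 N, if the wrist force passes 120 N, or if a joint passes its speed limit or range.

## Working session

There is one attempt and no reset: what is moved stays moved. The work goes in short steps, Python scripts to look and compute and a tool call to move; the robot and the scene stay as the last step left them, time stands still between calls to the robot, and variables do not carry over. Pictures are saved under pics/ and viewed, and the job is handed in when it is done.

Besides the shell and the picture viewer there is one more tool, called after "Request:" by a JSON object that holds its "op" and its "data". apply_moves: Moves the arm, as the interface text tells. Its arguments: {"type":"object","properties":{"moves":{"type":"array"},"force":{"type":"number"}},"required":["moves"]}

```bash
mkdir -p pics; python3 - <<'E'
from station import *
import cv2
o=get_obs(); print(o)
for c in ["scene","top"]:
    r=read_camera(c); cv2.imwrite(f"pics/{c}0.png",r["color"][:,:,::-1]); print(c,r["mtx"],r["eye"],r["rotation"],[k for k in r])
    for n in ["walnut_lid_top","walnut_case","birch_case","walnut_press","walnut_edge","walnut_hinge"]:
        print(n,[(d["pixel"],round(d["conf"],2)) for d in look_for(c,n)][:3])
print(tcp_to_tips)
E
```

```text
{'t': 0.0, 'q': array([ 1.19390453,  0.4777643 ,  0.02232269,  1.55644388, -0.01150643,
        1.10928958, -0.08310042]), 'joint_vel': array([ 4.74005288e-04, -1.71933833e-03,  4.60249218e-05,  1.04684450e-03,
        6.94391816e-05,  3.92209691e-04,  8.82991453e-04]), 'joint_torque': array([-1.25334598e-03, -5.96444643e+01,  1.60711057e+00, -2.81201291e+01,
        1.24464871e-02,  9.40223923e-03, -1.81789483e-05]), 'eef_pos': array([ 0.17914329, -0.65032155,  0.30295246]), 'tool_rot': array([-4.90668799e-04,  7.95486689e-01, -6.05970410e-01, -7.40921470e-04]), 'contact_force': array([-0.24169187,  0.07454973,  0.59929592]), 'torque': array([ 0.02730609,  0.00976047, -0.05095822]), 'gripper_width': 0.9960797342430127}
scene [[419.87373114   0.         321.88395911]
 [  0.         419.87373114 200.36677838]
 [  0.           0.           1.        ]] [ 1.26121981 -0.86641128  1.09919939] [0.87246508 0.37984184 0.13212431 0.27761129] ['color', 'mtx', 'eye', 'rotation']
walnut_lid_top [([223.3, 256.5], 0.83)]
walnut_case [([231.2, 258.9], 0.59), ([207.7, 301.4], 0.3)]
birch_case [([167.8, 324.7], 0.86)]
walnut_press [([222.2, 256.0], 0.95)]
walnut_edge [([224.8, 256.3], 0.87), ([230.9, 258.6], 0.36)]
walnut_hinge [([219.3, 252.1], 0.82), ([224.6, 256.1], 0.63)]
top [[441.3684298    0.         318.04182371]
 [  0.         441.3684298  197.3865881 ]
 [  0.           0.           1.        ]] [ 0.51177229 -0.00203778  1.77670711] [ 0.70849234  0.01814781 -0.0196571  -0.70521121] ['color', 'mtx', 'eye', 'rotation']
walnut_lid_top [([227.6, 373.3], 0.64)]
walnut_case [([225.9, 373.2], 0.8)]
birch_case [([229.7, 262.4], 0.72)]
walnut_press [([224.8, 373.2], 0.96)]
walnut_edge [([225.5, 372.6], 0.98), ([229.3, 262.3], 0.52)]
walnut_hinge [([226.0, 372.9], 0.73), ([199.5, 164.7], 0.27)]
0.0726
```

View pics/scene0.png

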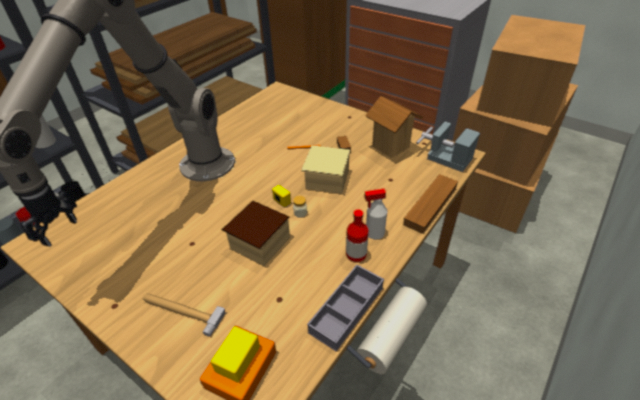

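View pics/top0.png

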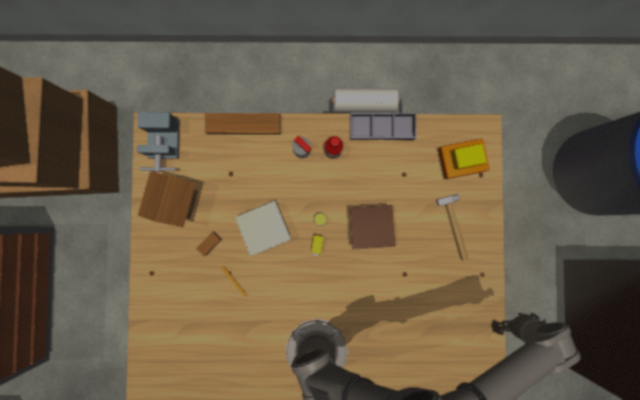

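The scene view shows the walnut lid at about (223,256). The top view shows it at (226,372), with the birch case at (229,262), the jar and tape between them, and the red bottle behind. Next I'll fit the lid outline.

```bash
cat > h.py <<'E'
from station import *
import numpy as np, cv2
from scipy.spatial.transform import Rotation as R
def q2R(q): return R.from_quat([q[1],q[2],q[3],q[0]])
def ray(r,row,col,z):
    d=np.array([(col-r["mtx"][0,2])/r["mtx"][0,0],-(row-r["mtx"][1,2])/r["mtx"][1,1],-1])
    d=q2R(r["rotation"]).apply(d); return r["eye"]+d*(z-r["eye"][2])/d[2]
def proj(r,P):
    p=q2R(r["rotation"]).inv().apply(np.asarray(P)-r["eye"]); p=np.atleast_2d(p)
    return np.c_[r["mtx"][1,2]-r["mtx"][1,1]*p[:,1]/-p[:,2], r["mtx"][0,2]+r["mtx"][0,0]*p[:,0]/-p[:,2]]
E
python3 - <<'E'
from h import *
for c in ["top","scene"]:
    r=read_camera(c)
    for n,z in [("walnut_lid_top",.102),("birch_lid",.102),("screw_jar",.07),("red_bottle",.15),("spray_bottle",.15),("tape_measure",.06),("hammer",.02),("birdhouse",.15)]:
        s=silhouettes(c,n)
        if not s: print(c,n,"none"); continue
        m=s[0]["mask"].astype(np.uint8)
        cs=max(cv2.findContours(m,cv2.RETR_EXTERNAL,cv2.CHAIN_APPROX_NONE)[0],key=cv2.contourArea)[:,0,:]
        P=np.array([ray(r,v,u,z)[:2] for u,v in cs]).astype(np.float32)
        (cx,cy),(w,h),a=cv2.minAreaRect(P)
        print(c,n,round(s[0]["conf"],2),s[0]["pixel"],"ctr %.4f %.4f size %.3f %.3f ang %.1f"%(cx,cy,w,h,a))
E
```

```text
top walnut_lid_top 0.6 [227.9, 372.0] ctr 0.4898 -0.2127 size 0.159 0.162 ang 4.0
top birch_lid 0.93 [227.7, 262.9] ctr 0.4856 0.2027 size 0.162 0.169 ang 22.0
top screw_jar 0.54 [221.1, 318.9] ctr 0.5215 -0.0153 size 0.050 0.050 ang 0.3
top red_bottle 0.93 [147.9, 333.6] ctr 0.7842 -0.0639 size 0.065 0.081 ang 83.1
top spray_bottle 0.9 [147.9, 301.0] ctr 0.7860 0.0533 size 0.082 0.063 ang 0.4
top tape_measure 0.6 [244.8, 315.6] ctr 0.4210 -0.0042 size 0.073 0.043 ang 0.2
top hammer 0.87 [219.7, 454.2] ctr 0.4869 -0.5377 size 0.265 0.092 ang 7.0
top birdhouse 0.71 [199.1, 168.5] ctr 0.5872 0.5442 size 0.199 0.180 ang 75.2
scene walnut_lid_top 0.67 [224.7, 257.1] ctr 0.4889 -0.2100 size 0.163 0.164 ang 4.1
scene birch_lid 0.82 [160.4, 326.6] ctr 0.4855 0.2000 size 0.162 0.174 ang 22.9
scene screw_jar 0.54 [208.1, 300.6] ctr 0.5419 -0.0401 size 0.039 0.101 ang 38.6
scene red_bottle 0.84 [241.0, 354.9] ctr 0.8182 -0.1042 size 0.066 0.225 ang 31.3
scene spray_bottle 0.82 [215.8, 373.4] ctr 0.8168 0.0118 size 0.071 0.233 ang 31.6
scene tape_measure 0.64 [196.2, 280.5] ctr 0.4445 -0.0253 size 0.070 0.116 ang 40.8
scene hammer 0.97 [310.0, 189.7] ctr 0.4874 -0.5387 size 0.264 0.088 ang 6.9
scene birdhouse 0.78 [125.7, 390.0] ctr 0.5991 0.4930 size 0.226 0.430 ang 14.6
```

```bash
cat >> h.py <<'E'
YAW=np.deg2rad(4); C=np.array([.489,-.211])
ux=np.array([np.cos(YAW),np.sin(YAW)]); uy=np.array([-ux[1],ux[0]])
H=np.r_[C+.08*ux,.09]
def L(a,b,z): # a back from front edge, b lateral
    return np.r_[C+(a-.08)*ux+b*uy,z]
def rowto(tips,tilt,o=None,P=None,Q=None):
    """tilt deg: fingers pointing forward; returns move units"""
    o=o or get_obs(); A=q2R(o["tool_rot"]) if Q is None else Q; p=o["eef_pos"] if P is None else P
    a=np.deg2rad(tilt)
    x=np.r_[-uy,0]; z=np.r_[ux*np.sin(a),-np.cos(a)]; y=np.cross(z,x)
    B=R.from_matrix(np.c_[x,y,z]); t=np.asarray(tips)-z*.0726
    d=A.inv().apply(t-p)/.025; r=(A.inv()*B).as_rotvec(degrees=True)/10
    return np.round(d,2).tolist(),np.round(r,2).tolist()
E
python3 - <<'E'
from h import *
print(rowto(L(.02,0,.15),0))
E
```

```text
([-14.14, -14.26, 3.25], [-0.0, 0.0, 1.14])
```

Request:
{"op": "apply_moves", "data": {"moves": [[[-3,-3,0],[0,0,0.5],-1],[[-6,-6,0],[0,0,1.14],-1],[[-9,-9,0],[0,0,1.14],-1],[[-11,-11,0],[0,0,1.14],-1],[[-13,-13,0],[0,0,1.14],-1],[[-14.14,-14.26,0],[0,0,1.14],-1],[[-14.14,-14.26,1.5],[0,0,1.14],-1],[[-14.14,-14.26,3],[0,0,1.14],-1],[[-14.14,-14.26,3.25],[0,0,1.14],-1],[[-14.14,-14.26,3.25],[0,0,1.14],-1],[[-14.14,-14.26,3.25],[0,0,1.14],-1],[[-14.14,-14.26,3.25],[0,0,1.14],-1]]}}

```text
t: 3.1
eef_pos: [0.4291, -0.2169, 0.2238]
tool_rot: [-0.0, 0.73, -0.683, 0.001]
contact_force: [-0.1, -0.4, -0.4]
gripper_width: -0.002
```

```bash
python3 - <<'E'
from h import *
o=get_obs();print(o["t"],o["q"].round(3),o["eef_pos"],o["contact_force"],o["gripper_width"])
print(rowto(L(.02,0,.15),0))
for c in ["scene","wrist"]:
    r=read_camera(c); cv2.imwrite(f"pics/{c}1.png",r["color"][:,:,::-1])
E
```

```text
3.1 [ 0.509  0.271 -0.199  2.078  0.075  0.798 -1.238] [ 0.42907632 -0.21687239  0.22380962] [-0.07918626 -0.39246588 -0.37297614] -0.001968041550009536
([-0.07, -0.01, 0.05], [-0.01, -0.01, -0.01])
```

View pics/scene1.png

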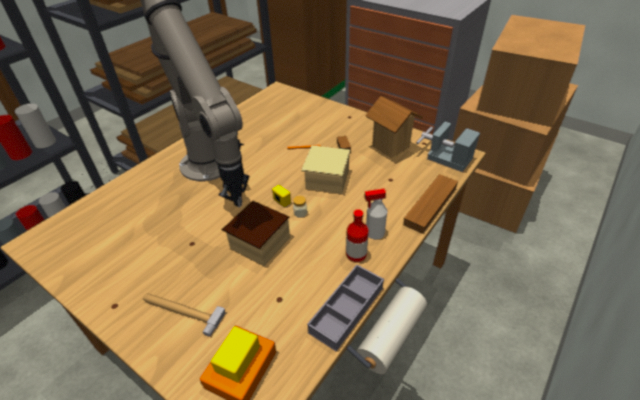

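View pics/wrist1.png

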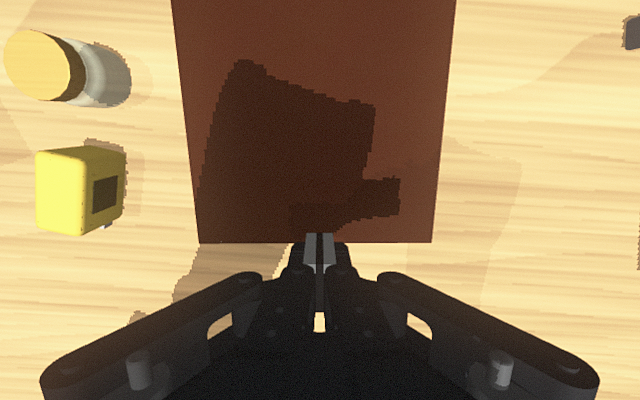

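The closed fingers are over the front-middle of the walnut lid (wrist picture: fingertips at about (240,318), lid front edge at row 242, columns 200-432). Now the press.

Request:
{"op": "apply_moves", "data": {"moves": [[[0,0,0.9],[0,0,0],-1],[[0,0,1.7],[0,0,0],-1],[[0,0,1.9],[0,0,0],-1],[[0,0,2.05],[0,0,0],-1],[[0,0,2.12],[0,0,0],-1],[[0,0,2.16],[0,0,0],-1],[[0,0,2.16],[0,0,0],-1]]}}

```text
t: 4.08
eef_pos: [0.4289, -0.2156, 0.1692]
tool_rot: [0.0, 0.731, -0.682, 0.0]
contact_force: [-3.5, 0.1, 3.1]
gripper_width: 0.003
```

Request:
{"op": "apply_moves", "data": {"moves": [[[0,0,0.06],[0,0,0],-1],[[0,0,0.12],[0,0,0],-1],[[0,0,0.12],[0,0,0],-1]]}}

```text
t: 4.45
eef_pos: [0.4291, -0.2157, 0.1681]
tool_rot: [0.0, 0.731, -0.682, 0.0]
contact_force: [-11.8, 2.9, 30.8]
gripper_width: 0.001
```

Firm stop reached. Now I let up.

Request:
{"op": "apply_moves", "data": {"moves": [[[0,0,-0.5],[0,0,0],-1],[[0,0,-1.8],[0,0,0],-1],[[0,0,-3.6],[0,0,0],-1],[[0,0,-5],[0,0,0],-1],[[0,1.5,-5],[0,0,0],-1],[[0,1.5,-5],[0,0,0],-1]]}}

```text
t: 5.2
eef_pos: [0.3902, -0.2184, 0.2913]
tool_rot: [0.0, 0.731, -0.683, 0.001]
contact_force: [0.4, -0.4, -0.6]
gripper_width: -0.002
```

```bash
python3 - <<'E'
from h import *
o=get_obs();print(o["t"],o["q"].round(3),o["eef_pos"],o["contact_force"])
for c in ["scene","wrist"]:
    r=read_camera(c); cv2.imwrite(f"pics/{c}2.png",r["color"][:,:,::-1] if c=="wrist" else cv2.resize(r["color"][100:300,150:450,::-1],None,fx=2.6,fy=2.6))
    if c=="scene": print(look_for(c,"walnut_edge")[:2], proj(r,L(0,0,.096)),proj(r,H-[*(0.144*ux),-.07]))
E
```

```text
5.2 [ 0.554  0.124 -0.198  2.079  0.031  0.94  -1.164] [ 0.39021357 -0.2184062   0.29126645] [ 0.36829102 -0.4350689  -0.59068323]
[{'pixel': [219.3, 255.7], 'conf': 0.97}, {'pixel': [194.7, 281.6], 'conf': 0.36}] [[214.71825695 236.8418739 ]] [[202.6473834 237.5300375]]
```

View pics/scene2.png

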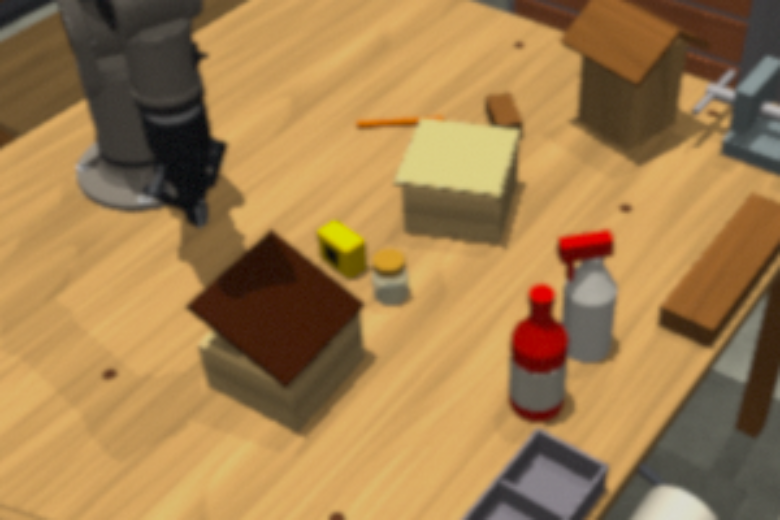

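View pics/wrist2.png

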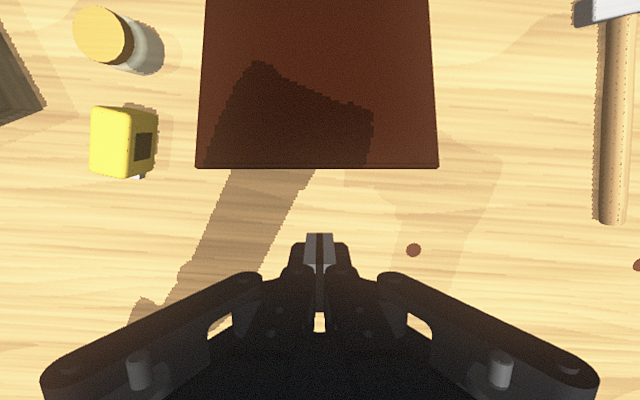

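The lid is ajar and the hand is clear in front of it (wrist picture: lid edge at row 168, fingertips at row 235). Next I tilt the fingers forward so they can reach under the edge.

```bash
python3 - <<'E'
from h import *
for t in (20,40): print(rowto(L(-.035,0,.19),t))
E
```

```text
([-0.01, 1.73, 1.31], [1.99, -0.0, 0.0])
([-0.01, 2.6, 1.81], [3.99, -0.0, 0.0])
```

Request:
{"op": "apply_moves", "data": {"moves": [[[0,1,0.7],[1,0,0],-1],[[0,1.73,1.31],[2,0,0],-1],[[0,2.15,1.55],[3,0,0],-1],[[0,2.6,1.8],[4,0,0],-1],[[0,2.6,1.8],[4,0,0],-1],[[0,2.6,1.8],[4,0,0],-1]]}}

```text
t: 6.1
eef_pos: [0.3338, -0.2176, 0.2345]
tool_rot: [-0.202, 0.712, -0.653, 0.159]
contact_force: [0.3, -0.5, -0.5]
gripper_width: 0.002
```

```bash
python3 - <<'E'
from h import *
o=get_obs();print(o["t"],o["q"].round(3),o["eef_pos"],o["contact_force"]); A=q2R(o["tool_rot"]).as_matrix();print(A.round(3), o["eef_pos"]+.0726*A[:,2], L(-.035,0,.19))
for t in (30,40): print(rowto(L(-.035,0,.11),t), rowto(L(.03,0,.12),t))
E
```

```text
6.1 [ 1.364  0.09  -0.721  2.403 -0.827  0.43  -0.11 ] [ 0.33381958 -0.21762034  0.234494  ] [ 0.29942649 -0.47298078 -0.45106789]
[[ 0.096 -0.866  0.49 ]
 [-0.995 -0.064  0.08 ]
 [-0.038 -0.496 -0.868]] [ 0.36942909 -0.21179037  0.17149611] [ 0.37428013 -0.21902199  0.19      ]
([0.27, 1.08, 2.21], [0.03, 0.26, 0.02]) ([0.32, -1.37, 3.15], [0.03, 0.26, 0.02])
([0.27, 1.59, 2.26], [1.03, 0.26, -0.0]) ([0.32, -0.87, 3.2], [1.03, 0.26, -0.0])
```

```bash
python3 - <<'E'
from h import *
print(rowto(L(-.01,0,.171),30))
E
```

```text
([0.2, -0.99, 0.59], [0.03, 0.26, 0.02])
```

Request:
{"op": "apply_moves", "data": {"moves": [[[0.1,-0.6,0.2],[0,0.13,0],-1],[[0.2,-0.99,0.5],[0.03,0.26,0],-1],[[0.2,-0.99,0.5],[0.03,0.26,0],-1],[[0.2,-0.99,0.5],[0.03,0.26,0],-1]]}}

```text
t: 6.6
eef_pos: [0.3611, -0.2197, 0.2354]
tool_rot: [-0.189, 0.708, -0.658, 0.176]
contact_force: [-0.2, -0.4, -0.4]
gripper_width: 0.005
```

```bash
cat > s.py <<'E'
from h import *
def st():
    o=get_obs(); A=q2R(o["tool_rot"]).as_matrix(); tip=o["eef_pos"]+.0726*A[:,2]; d=tip[:2]-C
    print("t",o["t"],"q",o["q"].round(2),"F",o["contact_force"].round(1),"tip a,b,z",round(d@ux+.08,4),round(d@uy,4),round(tip[2],4),"z",A[:,2].round(3),"x",A[:,0].round(3))
E
python3 - <<'E'
from s import *
st()
print(rowto(L(.025,0,.11),30))
r=read_camera("wrist");cv2.imwrite("pics/wrist3.png",r["color"][:,:,::-1])
E
```

```text
t 6.6 q [ 1.29  0.11 -0.72  2.38 -0.76  0.34 -0.23] F [-0.2 -0.4 -0.4] tip a,b,z -0.012 0.0003 0.1725 z [ 0.497  0.036 -0.867] x [ 0.073 -0.997  0.   ]
([0.01, -0.03, 2.91], [0.01, 0.01, 0.02])
```

View pics/wrist3.png

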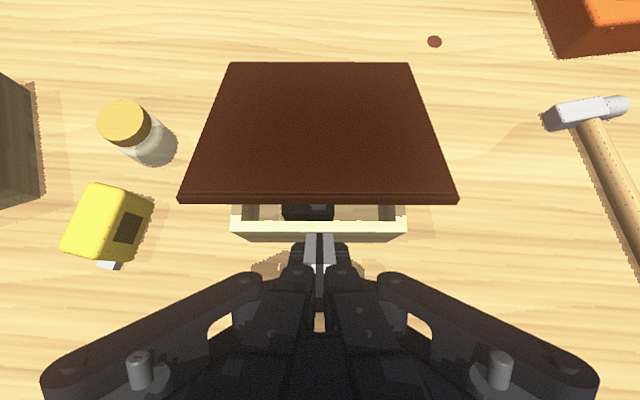

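The wrist view shows the lid edge at row 200 and the open gap at rows 205-230. The fingertips at (235,318) are ready to slip under the edge.

Request:
{"op": "apply_moves", "data": {"moves": [[[0,0,1],[0,0,0],-1],[[0,0,2],[0,0,0],-1],[[0,0,2.8],[0,0,0],-1],[[0,0,2.8],[0,0,0],-1]]}}

```text
t: 7.15
eef_pos: [0.3858, -0.2165, 0.169]
tool_rot: [-0.185, 0.707, -0.662, 0.17]
contact_force: [-44.7, 1.5, 8.3]
gripper_width: 0.004
```

```bash
python3 - <<'E'
from s import *
st()
for th in (.45,.7,.9,1.1,1.3,1.5): print(th,rowto(L(.16-.16*np.cos(th)+.013,0,.09+.16*np.sin(th)-.0445),30))
for a in (.17,.19,.2): print(a,rowto(L(a,0,.205),30))
r=read_camera("wrist");cv2.imwrite("pics/wrist4.png",r["color"][:,:,::-1])
E
```

```text
t 7.15 q [ 0.95  0.27 -0.46  2.41 -1.19  0.17  0.17] F [-44.7   1.5   8.3] tip a,b,z 0.0119 0.0019 0.1055 z [ 0.484  0.036 -0.874] x [ 0.067 -0.998 -0.005]
0.45 ([0.07, -0.73, -0.0], [0.1, 0.01, -0.03])
0.7 ([0.06, -2.14, -0.75], [0.1, 0.01, -0.03])
0.9 ([0.05, -3.38, -1.09], [0.1, 0.01, -0.03])
1.1 ([0.04, -4.65, -1.17], [0.1, 0.01, -0.03])
1.3 ([0.04, -5.92, -0.99], [0.1, 0.01, -0.03])
1.5 ([0.03, -7.12, -0.57], [0.1, 0.01, -0.03])
0.17 ([0.03, -7.41, -0.41], [0.1, 0.01, -0.03])
0.19 ([0.03, -8.11, -0.02], [0.1, 0.01, -0.03])
0.2 ([0.03, -8.46, 0.17], [0.1, 0.01, -0.03])
```

View pics/wrist4.png

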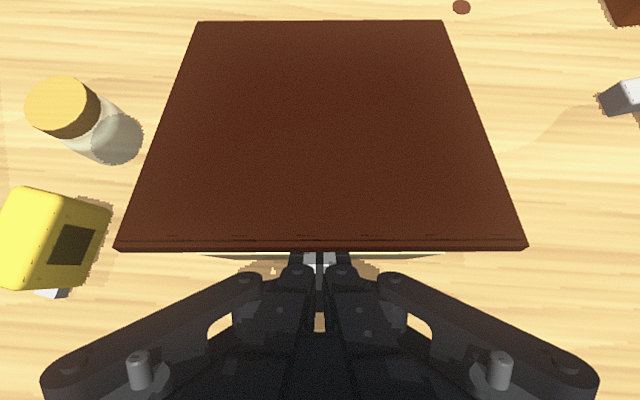

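The tip met something hard, 45 N in x; it's probably the black latch block seen inside the front wall, or the wall itself. I'll back off right away.

Request:
{"op": "apply_moves", "data": {"moves": [[[0,0,-0.6],[0,0,0],-1],[[0,0.1,-1.2],[0,0,0],-1],[[0,0.1,-1.6],[0,0,0],-1],[[0,0.1,-1.6],[0,0,0],-1]]}}

```text
t: 7.7
eef_pos: [0.3737, -0.2193, 0.2088]
tool_rot: [-0.188, 0.708, -0.658, 0.177]
contact_force: [1.1, 0.2, 0.7]
gripper_width: -0.002
```

```bash
python3 - <<'E'
from s import *
st()
for n,P in [("a",L(-.005,-.0,.1285)),("b",L(.02,0,.1285))]: print(n,rowto(P,30),rowto(P,20))
r=read_camera("wrist");cv2.imwrite("pics/wrist5.png",r["color"][:,:,::-1])
r=read_camera("scene");cv2.imwrite("pics/scene5.png",cv2.resize(r["color"][120:270,180:340,::-1],None,fx=4,fy=4))
E
```

```text
t 7.7 q [ 0.88  0.15 -0.34  2.41 -1.02  0.29 -0.  ] F [1.1 0.2 0.7] tip a,b,z 0.0006 -0.0003 0.1459 z [ 0.498  0.034 -0.867] x [ 0.072 -0.997  0.002]
a ([-0.01, 0.55, 0.49], [0.01, -0.0, 0.02]) ([-0.01, 0.04, 0.54], [-0.99, -0.01, 0.02])
b ([-0.01, -0.32, 0.99], [0.01, -0.0, 0.02]) ([-0.01, -0.83, 1.03], [-0.99, -0.01, 0.02])
```

View pics/wrist5.png

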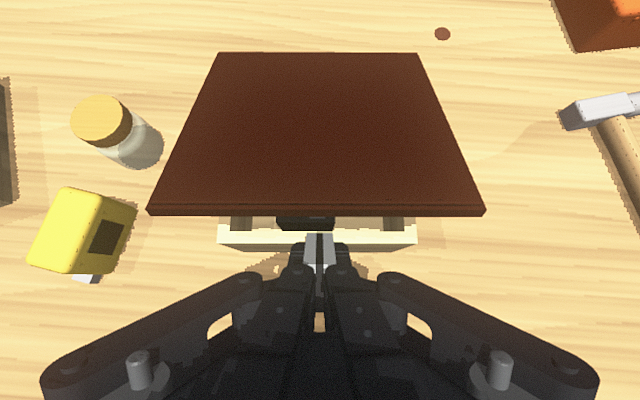

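View pics/scene5.png

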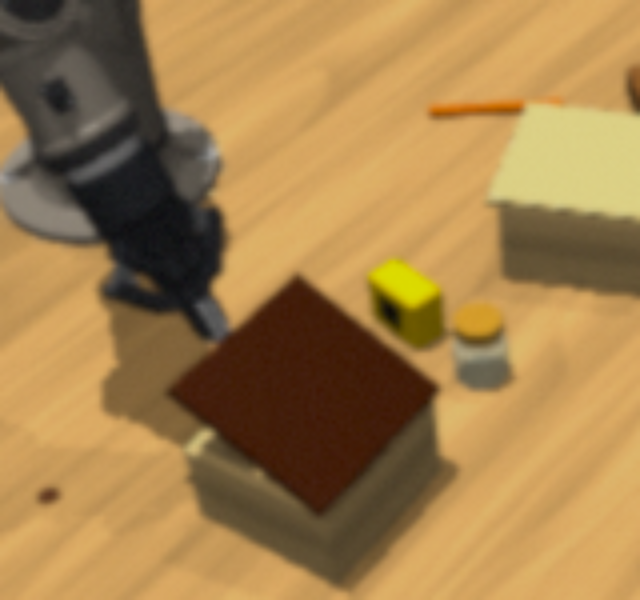

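```bash
python3 - <<'E'
from s import *
r=read_camera("wrist"); print(r["mtx"],r["hand_eye"].round(4),[k for k in r])
M=r["mtx"];HE=r["hand_eye"]
from scipy.optimize import least_squares
def pr(Pw,p,q):
    A=q2R(q); t=A.inv().apply(Pw-p); c=(t-HE[:3,3])@HE[:3,:3]
    return np.c_[M[1,2]-M[1,1]*c[:,1]/-c[:,2], M[0,2]+M[0,0]*c[:,0]/-c[:,2]]
def top(th,da=0,db=0):
    out=[]
    for s,b in [(.16,-.083),(.16,.083),(0,-.083),(0,.083)]:
        a=.16-s*np.cos(th)+.012*np.sin(th); z=.09+s*np.sin(th)+.012*np.cos(th); out.append(L(a+da,b+db,z))
    return np.array(out)
o=get_obs()
d4=(np.array([.3858,-.2165,.169]),np.array([-.185,.707,-.662,.17]),[(243,526),(243,116),(20,442),(20,198)])
d5=(o["eef_pos"],o["tool_rot"],[(208,485),(208,149),(52,416),(52,219)])
for p,q,px in (d4,d5):
    f=lambda v:(pr(top(*v),p,q)-np.array(px,float)).ravel()
    s=least_squares(f,[.45,0,0]); print(s.x,np.abs(s.fun).max(), f([.45,0,0]).round(0))
E
```

```text
[[294.2774492    0.         319.13100389]
 [  0.         294.2774492  198.85545937]
 [  0.           0.           1.        ]] [[ 1.000e+00  7.000e-04  1.000e-04  3.000e-04]
 [ 7.000e-04 -9.650e-01 -2.621e-01 -6.530e-02]
 [-1.000e-04  2.621e-01 -9.650e-01 -7.010e-02]
 [ 0.000e+00  0.000e+00  0.000e+00  1.000e+00]] ['color', 'mtx', 'hand_eye']
[0.25862566 0.0016729  0.00080814] 5.508073793823513 [-42.  58. -40. -52.  -5.   3.  -3.  -2.]
[0.3853307  0.00122997 0.00103976] 4.5259948605288685 [-10.  14. -11. -10.  -3.   5.  -4.  -2.]
```

Fitting the lid in the wrist pictures shows the finger had caught the front edge and dragged the lid down, to about 0.26; it is now at about 0.39. I'll back off, drop lower, and come in from below with upward motion.

```bash
python3 - <<'E'
from s import *
for P in [L(-.025,0,.146),L(-.025,0,.115),L(.005,0,.115)]: print(rowto(P,20))
E
```

```text
([0.0, 0.38, -0.5], [-0.99, 0.0, 0.02])
([0.0, 0.99, 0.57], [-0.99, 0.0, 0.02])
([0.0, -0.05, 1.17], [-0.99, 0.0, 0.02])
```

Request:
{"op": "apply_moves", "data": {"moves": [[[0,0.38,-0.5],[-0.5,0,0],-1],[[0,0.38,-0.5],[-1,0,0],-1],[[0,1,0.57],[-1,0,0],-1],[[0,1,0.57],[-1,0,0],-1],[[0,1,0.57],[-1,0,0],-1]]}}

```text
t: 8.48
eef_pos: [0.3591, -0.2201, 0.1835]
tool_rot: [-0.126, 0.721, -0.671, 0.118]
contact_force: [0.1, -0.8, 0.3]
gripper_width: -0.001
```

```bash
cat > lid.py <<'E'
from s import *
from scipy.optimize import least_squares
def theta():
    """fit lid angle from wrist silhouette: compare projected lid outline mask"""
    o=get_obs(); r=read_camera("wrist"); M=r["mtx"];HE=r["hand_eye"]; A=q2R(o["tool_rot"])
    s=silhouettes("wrist","walnut_lid")
    if not s: print("no lid"); return r
    m=s[0]["mask"]
    def mk(th):
        P=np.array([L(.16-s_*np.cos(th)+h*np.sin(th),b,.09+s_*np.sin(th)+h*np.cos(th)) for s_ in(0,.16) for b in(-.083,.083) for h in(0,.012)])
        t=A.inv().apply(P-o["eef_pos"]); c=(t-HE[:3,3])@HE[:3,:3]
        px=np.c_[M[0,2]+M[0,0]*c[:,0]/-c[:,2],M[1,2]-M[1,1]*c[:,1]/-c[:,2]]
        k=np.zeros((400,640),np.uint8); cv2.fillConvexPoly(k,cv2.convexHull(px.astype(np.float32)).astype(np.int32),1); return k>0
    best=max(np.arange(0,2,.01),key=lambda t:(mk(t)&m).sum()/(mk(t)|m).sum())
    print("theta",best,(mk(best)&m).sum()/(mk(best)|m).sum(),"conf",s[0]["conf"]); return r
E
python3 - <<'E'
from lid import *
st(); r=theta();cv2.imwrite("pics/wrist6.png",r["color"][:,:,::-1])
for P in [L(.0,0,.115),L(.01,0,.115)]: print(rowto(P,20))
E
```

```text
t 8.475 q [ 0.67  0.18 -0.16  2.39 -0.52  0.32 -0.51] F [ 0.1 -0.8  0.3] tip a,b,z -0.0255 -0.0 0.1152 z [ 0.339  0.024 -0.94 ] x [ 0.072 -0.997  0.   ]
theta 0.43 0.9413704476019592 conf 0.75
([-0.01, -0.94, 0.37], [0.01, -0.0, 0.01])
([-0.01, -1.31, 0.51], [0.01, -0.0, 0.01])
```

View pics/wrist6.png

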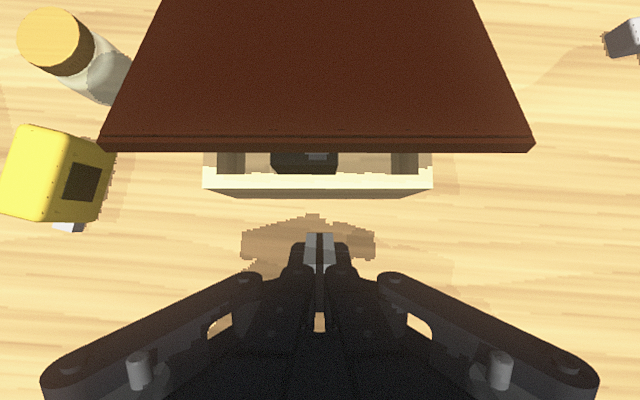

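The lid is intact at about 0.43 and the gap is visible at rows 150-188. Fingers are at (235,318), in front and below. Next I go forward under the edge, then follow the arc.

```bash
python3 - <<'E'
from s import *
print(rowto(L(.008,0,.113),20))
for th in (.43,.5,.6,.7,.8,.9,1.0,1.1,1.2): print(th,rowto(L(.16-.16*np.cos(th)+.0035,0,.09+.16*np.sin(th)-.042),20)[0])
for a in (.12,.14,.16,.18,.19): print(a,rowto(L(a,0,.2),20)[0])
E
```

```text
([-0.01, -1.21, 0.56], [0.01, -0.0, 0.01])
0.43 [-0.01, -1.61, 0.63]
0.5 [-0.01, -1.94, 0.32]
0.6 [-0.01, -2.44, -0.07]
0.7 [-0.01, -2.98, -0.42]
0.8 [-0.01, -3.55, -0.71]
0.9 [-0.01, -4.14, -0.95]
1.0 [-0.01, -4.76, -1.12]
1.1 [-0.0, -5.39, -1.23]
1.2 [-0.0, -6.03, -1.27]
0.12 [-0.0, -6.61, -1.18]
0.14 [-0.0, -7.36, -0.91]
0.16 [0.0, -8.11, -0.64]
0.18 [0.0, -8.87, -0.37]
0.19 [0.0, -9.24, -0.23]
```

Request:
{"op": "apply_moves", "data": {"moves": [[[0,-0.6,0.4],[0,0,0],-1],[[0,-1.2,0.56],[0,0,0],-1],[[0,-1.4,0.56],[0,0,0],-1],[[0,-1.6,0.56],[0,0,0],-1],[[0,-1.75,0.4],[0,0,0],-1],[[0,-1.94,0.2],[0,0,0],-1],[[0,-2.2,0.0],[0,0,0],-1],[[0,-2.44,-0.2],[0,0,0],-1]]}}

```text
t: 9.57
eef_pos: [0.4128, -0.2162, 0.2087]
tool_rot: [-0.125, 0.721, -0.672, 0.117]
contact_force: [-4.1, -0.2, 0.3]
gripper_width: 0.001
```

```bash
python3 - <<'E'
from lid import *
st(); r=theta();cv2.imwrite("pics/wrist7.png",r["color"][:,:,::-1])
E
```

```text
t 9.575 q [ 0.52  0.19 -0.09  2.29 -0.4   0.39 -0.72] F [-4.1 -0.2  0.3] tip a,b,z 0.0281 0.0001 0.1403 z [ 0.337  0.024 -0.941] x [ 0.071 -0.997 -0.   ]
theta 0.64 0.9266561616898253 conf 0.44
```

View pics/wrist7.png

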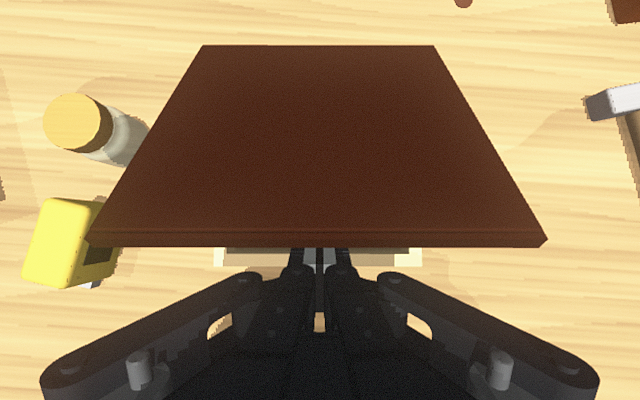

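The lid lifts with a light contact (4 N) and sits at about 0.62, with its edge at row 240 just above the fingers. I'll continue along the arc.

Request:
{"op": "apply_moves", "data": {"moves": [[[0,-0.54,-0.25],[0,0,0],-1],[[0,-1.1,-0.55],[0,0,0],-1],[[0,-1.7,-0.8],[0,0,0],-1],[[0,-2.3,-1.0],[0,0,0],-1],[[0,-2.95,-1.1],[0,0,0],-1],[[0,-3.3,-1.1],[0,0,0],-1],[[0,-3.3,-1.1],[0,0,0],-1]]}}

```text
t: 10.55
eef_pos: [0.4834, -0.2109, 0.2629]
tool_rot: [-0.126, 0.721, -0.671, 0.118]
contact_force: [-1.6, 0.0, -0.5]
gripper_width: 0.001
```

```bash
python3 - <<'E'
from lid import *
st(); r=theta();cv2.imwrite("pics/wrist8.png",r["color"][:,:,::-1])
r=read_camera("scene");cv2.imwrite("pics/scene8.png",cv2.resize(r["color"][100:270,180:380,::-1],None,fx=3,fy=3))
for a in (.11,.12,.14,.16,.18,.19): print(a,rowto(L(a,0,.2),20))
E
```

```text
t 10.55 q [ 0.4   0.18 -0.04  2.12 -0.27  0.53 -0.93] F [-1.6  0.  -0.5] tip a,b,z 0.0991 0.0005 0.1946 z [ 0.34   0.024 -0.94 ] x [ 0.073 -0.997  0.001]
theta 1.29 0.8387788320298543 conf 0.72
0.11 ([0.01, -0.54, -0.06], [0.02, 0.0, 0.01])
0.12 ([0.02, -0.91, 0.07], [0.02, 0.0, 0.01])
0.14 ([0.02, -1.66, 0.35], [0.02, 0.0, 0.01])
0.16 ([0.02, -2.42, 0.62], [0.02, 0.0, 0.01])
0.18 ([0.02, -3.17, 0.89], [0.02, 0.0, 0.01])
0.19 ([0.02, -3.55, 1.02], [0.02, 0.0, 0.01])
```

View pics/scene8.png

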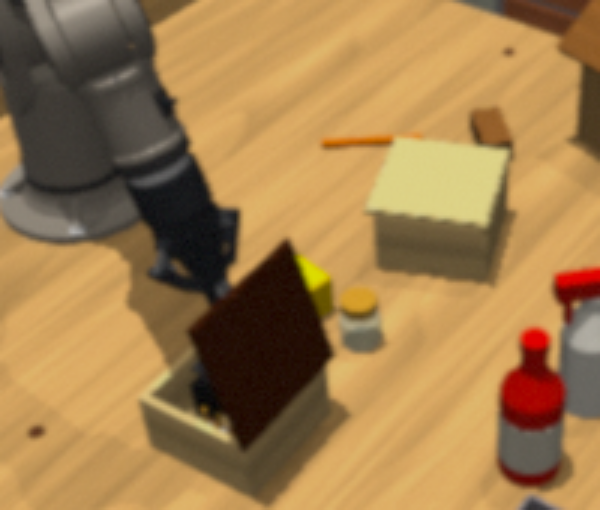

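View pics/wrist8.png

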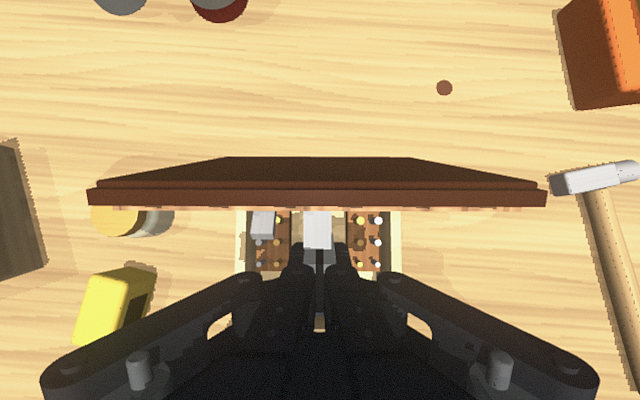

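The lid is now steep, at about 1.2, with the fingers behind its lower side. I'll push on past upright slowly.

Request:
{"op": "apply_moves", "data": {"moves": [[[0,-0.5,0.0],[0,0,0],-1],[[0,-0.91,0.1],[0,0,0],-1],[[0,-1.3,0.22],[0,0,0],-1],[[0,-1.66,0.35],[0,0,0],-1],[[0,-2.0,0.48],[0,0,0],-1],[[0,-2.3,0.58],[0,0,0],-1],[[0,-2.6,0.68],[0,0,0],-1],[[0,-2.9,0.78],[0,0,0],-1],[[0,-3.17,0.89],[0,0,0],-1],[[0,-3.17,0.89],[0,0,0],-1],[[0,-3.17,0.89],[0,0,0],-1]]}}

```text
t: 12.08
eef_pos: [0.5644, -0.2053, 0.2688]
tool_rot: [-0.126, 0.721, -0.671, 0.118]
contact_force: [-0.1, -1.2, -0.1]
gripper_width: 0.004
```

```bash
python3 - <<'E'
from lid import *
st(); r=theta();cv2.imwrite("pics/wrist9.png",r["color"][:,:,::-1])
r=read_camera("scene");cv2.imwrite("pics/scene9.png",cv2.resize(r["color"][100:270,180:380,::-1],None,fx=3,fy=3))
E
```

```text
t 12.075 q [ 0.32  0.29 -0.03  1.97 -0.21  0.57 -1.04] F [-0.1 -1.2 -0.1] tip a,b,z 0.1802 0.0004 0.2005 z [ 0.339  0.024 -0.94 ] x [ 0.072 -0.997  0.001]
theta 1.98 0.9029275438891424 conf 0.56
```

View pics/scene9.png

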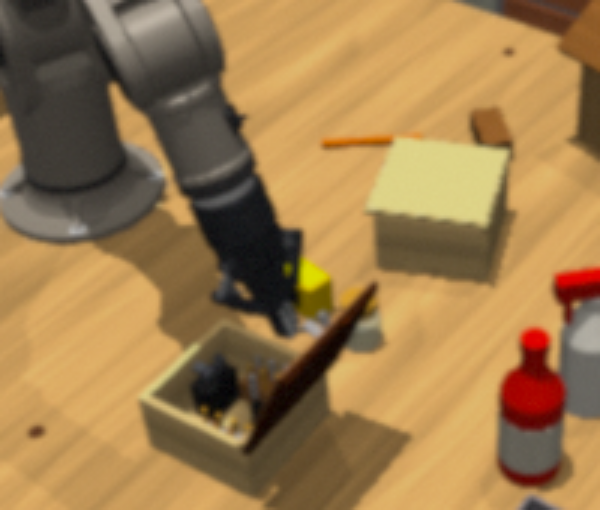

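View pics/wrist9.png

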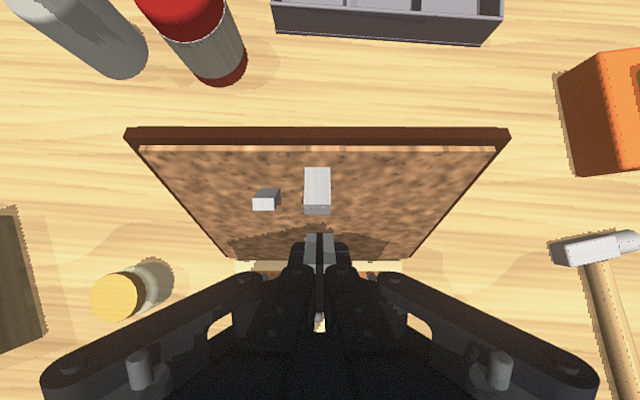

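The lid leans wide open (about 1.98) with no contact force. I'll retreat backwards and up.

Request:
{"op": "apply_moves", "data": {"moves": [[[0,0.5,-0.5],[0,0,0],-1],[[0,1.5,-1.5],[0,0,0],-1],[[0,2.5,-2.8],[0,0,0],-1],[[0,3.1,-4],[0,0,0],-1],[[0,3.1,-4],[0,0,0],-1],[[0,3.1,-4],[0,0,0],-1],[[0,3.1,-4],[0,0,0],-1]]}}

```text
t: 13.1
eef_pos: [0.4582, -0.2125, 0.3357]
tool_rot: [-0.126, 0.722, -0.671, 0.117]
contact_force: [0.8, -0.0, 0.3]
gripper_width: 0.0
```

```bash
python3 - <<'E'
from lid import *
st(); r=theta()
for c in ["top","scene"]:
    r=read_camera(c);cv2.imwrite(f"pics/{c}10.png",r["color"][:,:,::-1])
    for n in ["birch_lid","screw_jar","red_bottle","tape_measure","hammer","birdhouse","spray_bottle"]: print(c,n,[d["pixel"] for d in silhouettes(c,n)][:1])
E
```

```text
t 13.1 q [ 0.4   0.05 -0.01  2.08 -0.23  0.71 -0.96] F [ 0.8 -0.   0.3] tip a,b,z 0.0738 0.0007 0.2674 z [ 0.338  0.024 -0.941] x [ 0.073 -0.997  0.   ]
theta 1.97 0.9565145774995882 conf 0.92
top birch_lid [[228.1, 261.9]]
top screw_jar [[221.1, 319.8]]
top red_bottle [[209.1, 370.2]]
top tape_measure [[243.6, 318.5]]
top hammer [[224.5, 456.7]]
top birdhouse [[197.9, 168.9]]
top spray_bottle [[145.1, 299.8]]
scene birch_lid [[162.0, 325.1]]
scene screw_jar [[219.8, 282.5]]
scene red_bottle [[237.7, 353.7]]
scene tape_measure [[196.4, 282.9]]
scene hammer [[309.6, 195.0]]
scene birdhouse [[128.5, 388.6]]
scene spray_bottle [[214.6, 372.5]]
```

View pics/scene10.png

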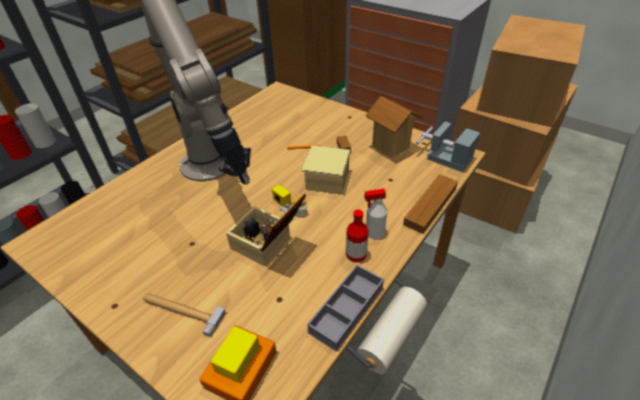

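View pics/top10.png

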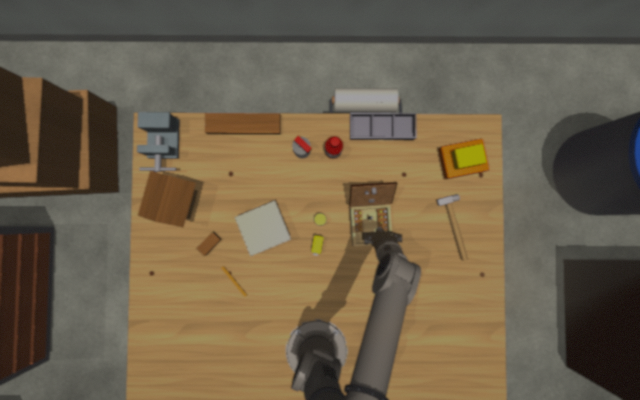

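The walnut lid leans open in both views. The hand is clear, at (180,245) in the scene view. The birch lid and the other items sit where they started, so I'm handing in.

```bash
python3 -c "
from station import *
print(hand_in())"
```

```text
the job is handed in; nothing more can be done
None
```

The walnut case is open: its lid leans back on its stop by itself. I pressed the front of the lid to its firm stop (about 31 N), let up so it sprang ajar, then pushed it past upright with the closed fingertips.

**Final checks:** The last wrist-camera fit put the lid at about 1.97 rad (stop 2.0), and the contact force was near zero. The hand was clear at about 13 s on the clock. The scene and top pictures show the birch case shut and the other things where they began.

**One slip:** On my first try at reaching under the ajar lid, the finger caught its front edge. It dragged the lid down to about 0.26 rad, with about 45 N on the wrist sensor. The rules fail a press of over 40 N by the arm or the gripper's body. I take this one to have been the fingers, going by a fit of the lid in the wrist pictures, but I didn't confirm it. I backed off, the lid came back to about 0.43 rad, and the second try needed only about 4 N.

**Checks that disagreed:** In the last pictures the network put the red bottle in the top view on the opened lid, and the screw jar in the scene view (partly hidden by the lid) about 20 pixels off. To my eye, both still stand where they did.

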